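Kit the drilled parts for the next weld job

ROBOT

A 7-joint arm with a two-finger parallel gripper is mounted at the origin on the work surface. World frame = base frame: x ahead of the robot, y to its left, z up, the work surface at z = 0. Lengths are in m, angles in rad, forces in N, time in s.
With the tool pointing down it reaches from about 0.4 to 0.85 m from the base axis. Payload 4.5 kg.
Tool frame: the origin (TCP) lies at the centre of the arm's flange, where the gripper is bolted on; the fingertips stand 166 mm ahead of it and the grasp point (between the pads) lies 147 mm ahead of it; z points along the fingers, y is the line along which they close (so a half turn about z gives the same grasp; the last joint's range is limited). The gripper opens to 88 mm and grips with 3 to 60 N. Pads are 18 mm wide; open, the fingers measure 123 mm over their backs; the gripper's body (75 mm by 187 mm) begins 45 mm behind the grasp point.
Start: joints at [1.19, 0.689, -0.195, 1.565, 0.157, 0.902, -0.215], TCP at [0.252, -0.572, 0.405] pointing down, gripper open.
Joint ranges: [-3.01, 3.01], [-0.46, 2.08], [-1.47, 1.51], [0.13, 2.56], [-1, 4.14], [0.04, 2.09], [-2.66, 2.66]. Speed limits (rad/s): [2.57, 2.57, 3.14, 3.14, 3.14, 3.14, 3.14].

INTERFACE

Orientations are given as a rotation vector (axis times angle).
In Python, from rig import arm gives the robot as it stands. The module is installed in compiled form; this text tells all that it offers.
- The arm moves only by the shell command python3 -m crank 'ROWS' [FORCE]. ROWS is JSON, a list of rows, each a list of 7 numbers: the shift along the tool's x, y, z each as a share of 5 cm, from -1 to 1, then the turn, a rotation vector about the tool's x, y, z each as a share of 10 degrees, from -1 to 1, then the opening, from -1 (shut) to 1 (fully open). A call has 1 to 20 rows; each row shifts and turns the commanded pose from where the row before left it, along the tool's axes as they then stand; what a row does not reach is not made up. A row lasts 1/8 s, in which the tool goes at most 62.5 mm and 10.7 degrees, less where a joint would pass 70% of its speed; a pose out of reach is approached as far as the arm can. A call with a number of a shift or a turn outside -1 to 1 is refused whole. A call with a gripper value outside its range is refused whole. The fingers move at their own pace and stop on an object; FORCE is the grip in N (left out, the last holds). Time passes only in rows, so rows that do not move let the fingers close. It gives the time, the measured TCP pose, the force, the opening and the grip force at its end, in the units of the state.
- arm.get_obs(): the state, without advancing time (a new reading comes with each control period).
- arm.read_camera(name): name is "scene" or "top"; returns (picture, depth): 384x512x3 uint8, red, green, blue; 384x512 float32, m along the optical axis (not along the pixel's ray), 0 where there is no reading.
- arm.calibration(name): a dict with "fx", "fy", "cx", "cy" (pixels), "world_from_camera" (4x4, takes a point from camera to world coordinates). Camera axes: x right, y up, looking along -z (the intrinsics and any distortion apply to the point x, -y, -z); pixel columns grow to the right and rows downward; lengths in m; the calibration is good to about 2 mm. A picture is of the moment at which its call begins. calibration takes no time and is no camera call.
- arm.job_done(): hands the job in; it is judged then, once.
The state is a dict: "t": time; "q": joint angles; "qd": joint speeds; "effort": joint torques, N m; "tcp_pos": TCP position; "tool_rot": TCP orientation; "contact_force": force on the tool from outside, world axes, zero at the start; "ft_torque": the same for the moment, N m; "gripper_width": finger opening in m; "grip_force": force on a finger pad.
Only numpy, scipy, OpenCV 4.12 (cv2) and the standard library are available. Lean on these libraries where they do the work, as an engineer would, in place of code of your own. Each camera call takes 0.05 s, during which the arm holds its last target. There are 200 camera calls.

TASK

Fill the kitting tray for the next weld job: put each of the four drilled steel pieces from the rubber mat (square plate, round flange, small collar, flat bar) into the tray pocket made to its shape and size, set down gently rather than dropped, lying level on the pocket's floor with the collar upright. Leave the two undrilled blanks, square and round, where they lie.

Things in the scene. Friction and masses are not known exactly. Their poses are not given: they have to be found in the camera images.
- plate: Square steel plate 56 x 56 x 20 mm with one 26 mm hole through its middle, about 0.4 kg. Origin at the centre of its underside, x and y along its sides; turned up to 0.46 rad either way from the world axes. At the start it lies flat on the mat (top 3 mm above the bench), its z axis up.
- flange: Round steel flange, 58 mm in diameter and 20 mm high, with a 28 mm hole through its middle, about 0.3 kg. Origin at the centre of its underside. At the start it lies flat on the mat (top 3 mm above the bench), its z axis up.
- collar: Small steel collar, 34 mm in diameter and 40 mm high, with an 18 mm bore, standing upright, about 0.2 kg. Origin at the centre of its underside. At the start it lies flat on the mat (top 3 mm above the bench), its z axis up.
- bar: Steel flat bar 90 x 26 x 20 mm with two 13 mm holes through it, 30 mm either side of its middle, about 0.35 kg. Origin at the centre of its underside, x along its length; it lies within 0.46 rad of the world x direction. At the start it lies flat on the mat (top 3 mm above the bench), its z axis up.
- blank_square: Look-alike: solid square steel blank 56 x 56 x 20 mm without any hole, to be left alone. Origin at the centre of its underside. At the start it lies flat on the mat (top 3 mm above the bench), its z axis up.
- blank_round: Look-alike: solid round steel blank, 58 mm in diameter and 20 mm high, without any hole, to be left alone. Origin at the centre of its underside. At the start it lies flat on the mat (top 3 mm above the bench), its z axis up.
- bay_square: Bay with the square pocket, 72 x 72 mm. Plywood block 118 x 98 x 10 mm (x, y, z), one of four laid two by two in a fixed steel tray with a 12 mm high edge, turned up to 0.3 rad with it. Origin 3 mm above the bench, at the centre of the block's underside and below the pocket's centre; z up. The pocket is 6 mm deep, its black floor 4 mm above the origin.
- bay_round: Bay with the large round pocket, 74 mm in diameter. Plywood block 118 x 98 x 10 mm (x, y, z), one of four laid two by two in a fixed steel tray with a 12 mm high edge, turned up to 0.3 rad with it. Origin 3 mm above the bench, at the centre of the block's underside and below the pocket's centre; z up. The pocket is 6 mm deep, its black floor 4 mm above the origin.
- bay_small: Bay with the small round pocket, 50 mm in diameter. Plywood block 118 x 98 x 10 mm (x, y, z), one of four laid two by two in a fixed steel tray with a 12 mm high edge, turned up to 0.3 rad with it. Origin 3 mm above the bench, at the centre of the block's underside and below the pocket's centre; z up. The pocket is 6 mm deep, its black floor 4 mm above the origin.
- bay_long: Bay with the long pocket, 108 mm (along the block's x) by 44 mm (along y). Plywood block 118 x 98 x 10 mm (x, y, z), one of four laid two by two in a fixed steel tray with a 12 mm high edge, turned up to 0.3 rad with it. Origin 3 mm above the bench, at the centre of the block's underside and below the pocket's centre; z up. The pocket is 6 mm deep, its black floor 4 mm above the origin.
Not all that is in view belongs to the job. What is shaped like the plate but orange or red is not meant. Leave any pink or turquoise look-alike of the collar alone.

How it is judged:
By the outcome, as a careful person would: the job done as asked, in the order asked, and still so for the second after the job is handed in, with the robot touching nothing.
It also fails if it takes over 98 s, if anything falls off the work surface, if the arm or the gripper's body presses on something with over 40 N, if the wrist force passes 120 N, or if a joint passes its speed limit or range.

## Working session

There is one attempt and no reset: what is moved stays moved. The work goes in short steps, Python scripts to look and compute and a shell command to move; the robot and the scene stay as the last step left them, time stands still between calls to the robot, and variables do not carry over. Pictures are saved under pics/ and viewed, at most 14 in all, crops included, and the job is handed in when it is done.

```bash
mkdir -p pics; python3 - <<'E'
from rig import arm
import cv2,numpy as np
for n in("top","scene"):
    p,d=arm.read_camera(n); cv2.imwrite(f"pics/{n}0.png",p[:,:,::-1]); np.savez(f"{n}0.npz",p=p,d=d)
    c=arm.calibration(n); print({k:np.round(v,4).tolist() if k=="world_from_camera" else v for k,v in c.items()})
o=arm.get_obs();print(o)
E
```

```text
{'fx': 367.68446685876756, 'fy': 367.68446685876756, 'cx': 253.61171622872385, 'cy': 191.59881622655766, 'world_from_camera': [[0.0078, 0.9854, -0.1698, 0.3093], [-0.9995, 0.0131, 0.0303, 0.0624], [0.0321, 0.1695, 0.985, 1.0451], [0.0, 0.0, 0.0, 1.0]]}
{'fx': 409.7412685946864, 'fy': 409.7412685946864, 'cx': 259.60347630938605, 'cy': 196.73316175241794, 'world_from_camera': [[0.0759, -0.5662, 0.8208, 1.3742], [0.9969, 0.059, -0.0515, 0.0119], [-0.0193, 0.8222, 0.5689, 0.672], [0.0, 0.0, 0.0, 1.0]]}
{'t': 0.1, 'q': array([ 1.18983171,  0.68989838, -0.19453357,  1.56625083,  0.15728968,
        0.90253449, -0.21507128]), 'qd': array([-0.00011236, -0.00059812, -0.00065288, -0.00389365, -0.00027403,
       -0.0015267 , -0.00036346]), 'effort': array([-3.30041497e-03, -5.28501570e+01, -1.27174772e+00, -1.53837472e+01,
       -5.26606722e-02,  1.94689019e-03,  2.30482658e-05]), 'tcp_pos': array([ 0.2517196 , -0.57173441,  0.40398856]), 'tool_rot': array([-3.07264121e+00, -6.46683386e-01,  7.22396527e-04]), 'contact_force': array([-0.26802376, -0.05230665, -0.09322989]), 'ft_torque': array([-0.00942844,  0.00415898,  0.01516151]), 'grip_force': 0.0, 'gripper_width': 0.08803628911915513}
```

View pics/top0.png

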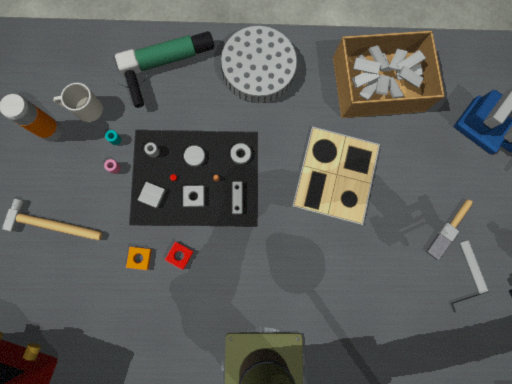

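View pics/scene0.png

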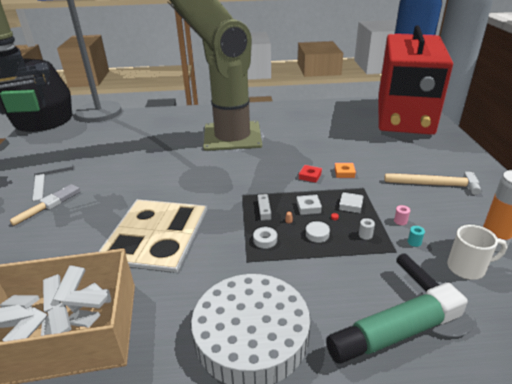

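The top view shows the mat with:
- collar at (152,149), blank round (194,156) and flange (241,153)
- blank square (152,195), plate (193,196) and bar (237,197)
- small litter at (173,177) and (216,177)

The tray pockets are round (325,151), square (357,160), long (315,189) and small (349,198). The scene view agrees.

```bash
cat > h.py <<'E'
from rig import arm
import cv2,numpy as np
from scipy.spatial.transform import Rotation as R
def cast(n,px,z):
    c=arm.calibration(n);T=np.array(c["world_from_camera"]);px=np.atleast_2d(px).astype(float)
    d=np.c_[(px[:,0]-c["cx"])/c["fx"],-(px[:,1]-c["cy"])/c["fy"],-np.ones(len(px))]@T[:3,:3].T
    return T[:3,3]+d*((z-T[2,3])/d[:,2])[:,None]
def wz(n,d):
    c=arm.calibration(n);T=np.array(c["world_from_camera"]);v,u=np.indices(d.shape)
    P=np.stack([(u-c["cx"])/c["fx"]*d,-(v-c["cy"])/c["fy"]*d,-d],-1)
    return P@T[:3,:3].T+T[:3,3]
def blob(n,mask,seed,z):
    m=mask.astype(np.uint8)
    k,l,s,ce=cv2.connectedComponentsWithStats(m,connectivity=4)
    ids=[i for i in range(1,k) if s[i][4]>8]
    i=min(ids,key=lambda i:np.hypot(*(ce[i]-seed)))
    cs,_=cv2.findContours((l==i).astype(np.uint8),cv2.RETR_EXTERNAL,cv2.CHAIN_APPROX_NONE)
    h=max(cs,key=cv2.contourArea)[:,0]
    # area moments of the filled outline, in world mm
    f=np.zeros(m.shape,np.uint8);cv2.drawContours(f,[h[:,None]],-1,1,-1)
    v,u=np.nonzero(f);W=cast(n,np.c_[u,v],z)[:,:2]*1000
    r=cv2.minAreaRect((cast(n,h,z)[:,:2]*1000).astype(np.float32))
    return W.mean(0),r,len(v)
E
python3 - <<'E'
from h import *
S={"top":dict(collar=(152,149),rblank=(194,156),flange=(241,153),sblank=(152,195),plate=(193,196),bar=(237,197),red=(173,177),orange=(216,177),p_round=(325,151),p_square=(357,160),p_long=(315,189),p_small=(349,198)),
"scene":dict(collar=(367,229),rblank=(317,232),flange=(264,237),sblank=(352,202),plate=(309,205),bar=(264,207),p_round=(165,248),p_square=(127,244),p_long=(181,218),p_small=(146,214))}
for n in S:
    D=np.load(n+"0.npz");p,d=D["p"],D["d"];P=wz(n,d);g=p.max(2)
    print(n)
    for k,s in S[n].items():
        z=P[s[1]-6:s[1]+7,s[0]-6:s[0]+7,2]; 
        if k[0]=="p" and k[1]=="_": m=g<60;h=.013
        else: m=g>(125 if n=="top" else 130);h=.043 if k=="collar" else .023
        if k in("red","orange"): m=g>100;h=.01
        w,r,a=blob(n,m,s,h)
        print(k,np.round(w,1),"rect",np.round(r[0],1),np.round(r[1],1),round(r[2],1),a,"zmax %.3f min %.3f"%(np.percentile(z,95),z.min()))
    m=(p[:,:,0]>p[:,:,2].astype(int)+35)&(g>150)
    if n=="top":
        print("tray",blob(n,cv2.morphologyEx(m.astype(np.uint8),cv2.MORPH_CLOSE,np.ones((3,3))),(338,175),.013))
        m2=cv2.resize(p[120:235,120:390],None,fx=2.9,fy=2.9,interpolation=cv2.INTER_CUBIC);cv2.imwrite("pics/crop.png",m2[:,:,::-1])
E
```

```text
top
collar [602.  322.9] rect [602.  322.6] [29.4 27.8] 3.0 104 zmax 0.046 min -0.000
rblank [589.1 203.3] rect [589.4 203.5] [53.1 54.2] 1.0 309 zmax 0.028 min 0.017
flange [598.2  70.6] rect [597.5  69.5] [53.4 54.5] 1.0 300 zmax 0.027 min -0.000
sblank [474.6 319. ] rect [474.7 319. ] [55.7 55.3] 68.9 397 zmax 0.028 min 0.020
plate [472.1 202.1] rect [472.2 202.3] [54.9 53.2] 1.8 399 zmax 0.027 min 0.002
bar [469.4  77.6] rect [469.8  77.6] [85.4 22.6] 0.8 278 zmax 0.027 min 0.001
red [526.9 261.7] rect [527.  261.3] [17.7 17. ] 2.5 39 zmax 0.015 min -0.000
orange [528.2 140.5] rect [528.7 140.2] [14.5 14.3] 45.5 27 zmax 0.030 min -0.000
p_round [ 611.4 -175.2] rect [ 612.1 -174.5] [63.5 65.1] 0.9 393 zmax 0.012 min 0.005
p_square [ 586.2 -272.3] rect [ 586.3 -272.4] [65.5 65. ] 75.1 479 zmax 0.013 min 0.003
p_long [ 494.9 -145.3] rect [ 495.2 -145.5] [ 38.1 101.3] 75.8 462 zmax 0.012 min 0.004
p_small [ 470.3 -242.5] rect [ 469.5 -242.8] [40.5 40.9] 88.1 179 zmax 0.012 min 0.004
tray (array([ 539.00008236, -208.60721077]), ((541.2113037109375, -209.0477294921875), (199.0298309326
[... 191 characters left out ...]
 23.8 368 zmax 0.025 min 0.009
flange [607.9  71.7] rect [610.   69.3] [56.8 75. ] 84.3 379 zmax 0.024 min 0.001
sblank [479.2 318.5] rect [478.6 318.7] [58.4 66.1] 68.6 296 zmax 0.025 min 0.010
plate [476.6 201.7] rect [475.9 201.7] [65.3 59.5] 1.9 306 zmax 0.025 min 0.004
bar [476.7  79.5] rect [478.5  79.4] [108.6  28. ] 0.9 228 zmax 0.025 min 0.001
p_round [ 602.9 -169.4] rect [ 604.9 -167.4] [56.2 31.4] 67.9 94 zmax 0.009 min 0.004
p_square [ 584.4 -270.3] rect [ 587.6 -268.9] [59.9 47.4] 76.0 265 zmax 0.011 min 0.004
p_long [ 503.  -144.2] rect [ 501.5 -143.8] [32.5 89. ] 75.4 255 zmax 0.010 min 0.004
p_small [ 476.7 -240.1] rect [ 477.4 -239.7] [37.2 26.5] 84.2 77 zmax 0.013 min 0.003
```

View pics/crop.png

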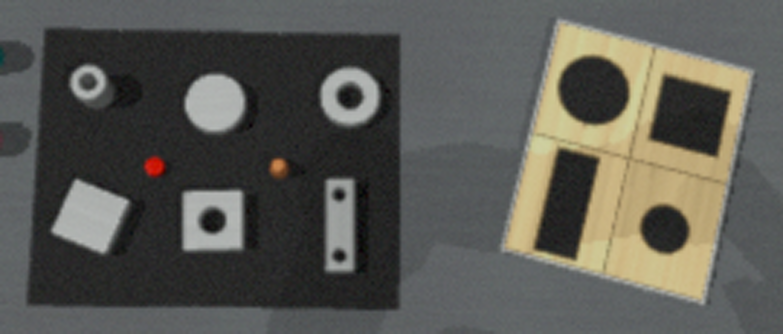

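The crop confirms the piece and pocket identities, and the measured sizes fit. The tray's yaw is −14.3°, with its centre at (541,−209) mm. Next I'll write the planning helper and start the first move, a turn of +22°.

```bash
cat > go.py <<'E'
import sys
from h import *
x,y,z,yaw=map(float,sys.argv[1:5])   # mm, deg (TCP)
o=arm.get_obs();Rc=R.from_rotvec(o["tool_rot"]);Rt=R.from_euler("z",yaw,degrees=True)*R.from_euler("x",180,degrees=True)
print("turn u",np.round(np.degrees((Rc.inv()*Rt).as_rotvec())/10,2),"shift u after turn",np.round(Rt.inv().apply(np.array([x,y,z])/1000-o["tcp_pos"])/.05,2),
"| tcp",np.round(o["tcp_pos"]*1000,1),"F",np.round(o["contact_force"],1),"w %.4f g %.1f t %.2f"%(o["gripper_width"],o["grip_force"],o["t"]),"q1,q7",np.round(o["q"][[0,6]],2))
E
python3 -m crank '[[0,0,0,0,0,0.75,1],[0,0,0,0,0,0.75,1],[0,0,0,0,0,0.7,1],[0,0,0,0,0,0,1]]' 40; python3 go.py 472 202 300 1.8
```

```text
t: 0.6
tcp_pos: [0.252, -0.5718, 0.4044]
tool_rot: [-3.141, -0.051, 0.001]
contact_force: [-0.1, 0.3, -1.1]
gripper_width: 0.0879
grip_force: 0.0
turn u [-0.    0.    0.01] shift u after turn [  4.88 -15.33   2.09] | tcp [ 252.  -571.8  404.4] F [-0.1  0.3 -1.1] w 0.0879 g 0.0 t 0.60 q1,q7 [ 1.13 -0.52]
```

```bash
python3 -m crank '[[0.6,-0.4,0,0,0,0,1],[0.8,-0.6,0,0,0,0,1],[0.8,-0.7,0,0,0,0,1],[0.8,-0.8,0,0,0,0,1],[0.8,-0.8,0,0,0,0,1],[0.6,-0.9,0,0,0,0,1],[0.4,-0.9,0,0,0,0,1],[0,-0.9,0,0,0,0,1],[0,-0.9,0,0,0,0,1],[0,-0.9,0,0,0,0,1],[0,-0.9,0,0,0,0,1],[0,-0.9,0,0,0,0,1],[0,-0.9,0,0,0,0,1],[0,-0.9,0,0,0,0,1],[0,-0.9,0,0,0,0,1],[0,-0.9,0.1,0,0,0,1],[0,-0.9,0.3,0,0,0,1],[0,-0.8,0.5,0,0,0,1],[0,-0.4,0.5,0,0,0,1],[0,0,0,0,0,0,1]]'; python3 go.py 472 202 230 1.8
```

```text
t: 3.1
tcp_pos: [0.4673, 0.2015, 0.3333]
tool_rot: [3.14, 0.057, -0.006]
contact_force: [-0.2, -0.0, 0.6]
gripper_width: 0.0881
grip_force: 0.0
turn u [0.   0.02 0.03] shift u after turn [ 0.09 -0.01  2.07] | tcp [467.3 201.5 333.3] F [-0.2 -0.   0.6] w 0.0881 g 0.0 t 3.10 q1,q7 [-0.51 -2.01]
```

```bash
python3 -m crank '[[0.1,0,0.5,0,0,0,1],[0,0,0.7,0,0,0,1],[0,0,0.7,0,0,0,1],[0,0,0.2,0,0,0,1],[0,0,0,0,0,0,1]]'; python3 go.py 472 202 178 1.8
```

```text
t: 3.72
tcp_pos: [0.4736, 0.1994, 0.2303]
tool_rot: [3.141, 0.047, 0.0]
contact_force: [-0.0, 0.1, -0.5]
gripper_width: 0.0879
grip_force: 0.0
turn u [ 0.   -0.   -0.01] shift u after turn [-0.03 -0.05  1.05] | tcp [473.6 199.4 230.3] F [-0.   0.1 -0.5] w 0.0879 g 0.0 t 3.73 q1,q7 [-0.49 -2.01]
```

```bash
python3 -m crank '[[0,0,0.3,0,0,0,1],[0,0,0.4,0,0,0,1],[0,0,0.2,0,0,0,1],[0,0,0.1,0,0,0,1],[0,0,0,0,0,0,1]]'; python3 go.py 472 202 178 1.8
```

```text
t: 4.35
tcp_pos: [0.4733, 0.2002, 0.1797]
tool_rot: [3.141, 0.049, 0.0]
contact_force: [-0.6, -0.8, -1.4]
gripper_width: 0.0881
grip_force: 0.0
turn u [ 0. -0. -0.] shift u after turn [-0.02 -0.04  0.03] | tcp [473.3 200.2 179.7] F [-0.6 -0.8 -1.4] w 0.0881 g 0.0 t 4.35 q1,q7 [-0.49 -2.01]
```

```bash
python3 -m crank '[[0,-0.04,0.03,0,0,0,1],[0,0,0,0,0,0,0.3],[0,0,0,0,0,0,0],[0,0,0,0,0,0,-0.3],[0,0,0,0,0,0,-1],[0,0,0,0,0,0,-1],[0,0,0,0,0,0,-1]]' 40; python3 go.py 472 202 178 1.8
```

```text
t: 5.22
tcp_pos: [0.4731, 0.2016, 0.1783]
tool_rot: [3.14, 0.048, -0.0]
contact_force: [-0.8, -3.1, 3.3]
gripper_width: 0.0557
grip_force: 40.0
turn u [ 0.01  0.   -0.01] shift u after turn [-0.02 -0.01  0.01] | tcp [473.1 201.6 178.3] F [-0.8 -3.1  3.3] w 0.0557 g 40.0 t 5.22 q1,q7 [-0.5  -2.01]
```

```bash
python3 -m crank '[[0,0,-0.1,0,0,0,-1],[0,0,-0.3,0,0,0,-1],[0,0,-0.6,0,0,0,-1],[0,0,-0.7,0,0,0.4,-1],[0,0,-0.5,0,0,0.5,-1],[0,0,-0.1,0,0,0.5,-1],[0,0,0,0,0,0.2,-1],[0,0,0,0,0,0,-1]]'; python3 go.py 587 -272 250 -14.3
```

```text
t: 6.22
tcp_pos: [0.4728, 0.2023, 0.2931]
tool_rot: [3.117, -0.387, -0.001]
contact_force: [0.1, -0.3, -5.2]
gripper_width: 0.0556
grip_force: 40.0
turn u [0.   0.   0.01] shift u after turn [4.56 8.63 0.86] | tcp [472.8 202.3 293.1] F [ 0.1 -0.3 -5.2] w 0.0556 g 40.0 t 6.22 q1,q7 [-0.54 -2.18]
```

```bash
python3 -m crank '[[0.2,0.3,0,0,0,0,-1],[0.3,0.6,0,0,0,0,-1],[0.4,0.8,0,0,0,0,-1],[0.4,0.8,0,0,0,0,-1],[0.4,0.8,0,0,0,0,-1],[0.4,0.8,0,0,0,0,-1],[0.4,0.8,0,0,0,0,-1],[0.4,0.8,0,0,0,0,-1],[0.4,0.8,0,0,0,0,-1],[0.4,0.8,0,0,0,0,-1],[0.4,0.6,0.2,0,0,0,-1],[0.3,0.4,0.3,0,0,0,-1],[0.15,0.15,0.3,0,0,0,-1],[0,0,0,0,0,0,-1],[0,0,0,0,0,0,-1]]'; python3 go.py 586 -272 182 -14.3
```

```text
t: 8.1
tcp_pos: [0.5898, -0.2616, 0.2531]
tool_rot: [-3.116, 0.386, 0.001]
contact_force: [0.4, 0.3, -4.9]
gripper_width: 0.0556
grip_force: 40.0
turn u [-0.01  0.01  0.02] shift u after turn [-0.02  0.22  1.42] | tcp [ 589.8 -261.6  253.1] F [ 0.4  0.3 -4.9] w 0.0556 g 40.0 t 8.10 q1,q7 [ 0.37 -1.52]
```

```bash
python3 -m crank '[[-0.02,0.12,0.2,0,0,0,-1],[0,0.1,0.4,0,0,0,-1],[0,0,0.4,0,0,0,-1],[0,0,0.1,0,0,0,-1],[0,0,0,0,0,0,-1]]'; python3 go.py 586 -272 182 -14.3
```

```text
t: 8.72
tcp_pos: [0.586, -0.2734, 0.1974]
tool_rot: [-3.117, 0.389, 0.002]
contact_force: [0.2, -0.7, -4.1]
gripper_width: 0.0556
grip_force: 40.0
turn u [-0.    0.01  0.01] shift u after turn [-0.01 -0.03  0.31] | tcp [ 586.  -273.4  197.4] F [ 0.2 -0.7 -4.1] w 0.0556 g 40.0 t 8.72 q1,q7 [ 0.39 -1.51]
```

```bash
python3 -m crank '[[0,-0.02,0.12,0,0,0,-1],[0,0,0.08,0,0,0,-1],[0,0,0.04,0,0,0,-1],[0,0,0.03,0,0,0,-1],[0,0,0,0,0,0,-1],[0,0,0,0,0,0,-1]]'; python3 go.py 586 -272 182 -14.3
python3 - <<'E'
from h import *
p,d=arm.read_camera("scene");cv2.imwrite("pics/s1.png",cv2.resize(p[170:300,60:250],None,fx=4,fy=4,interpolation=2)[:,:,::-1])
E
```

```text
t: 9.48
tcp_pos: [0.5864, -0.2728, 0.1849]
tool_rot: [3.117, -0.389, 0.0]
contact_force: [-0.7, -1.0, -4.5]
gripper_width: 0.0556
grip_force: 40.0
turn u [ 0.   -0.    0.01] shift u after turn [-0.01 -0.01  0.06] | tcp [ 586.4 -272.8  184.9] F [-0.7 -1.  -4.5] w 0.0556 g 40.0 t 9.47 q1,q7 [ 0.38 -1.51]
```

View pics/s1.png

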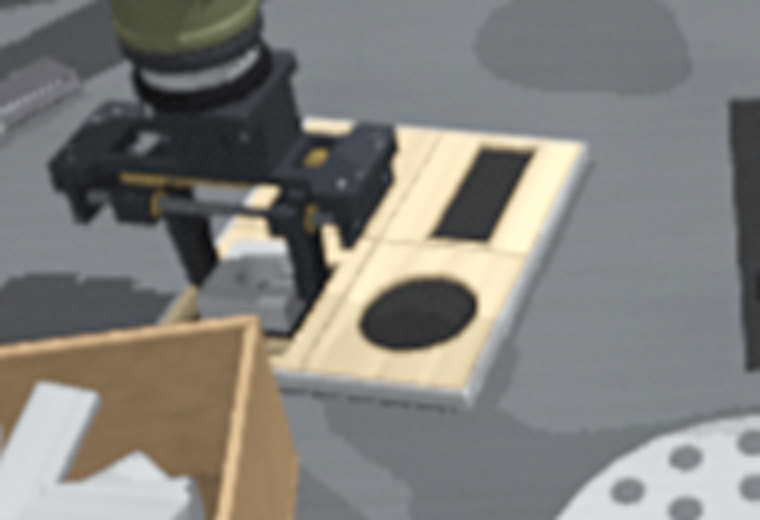

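The plate is held level over the square pocket. It's about 3 mm up, so I'll lower it in small steps.

```bash
python3 -m crank '[[0,0,0.03,0,0,0,-1],[0,0,0.02,0,0,0,-1],[0,0,0,0,0,0,-1]]'; python3 go.py 586 -272 182 -14.3
```

```text
t: 9.9
tcp_pos: [0.5864, -0.2727, 0.1824]
tool_rot: [3.117, -0.389, 0.0]
contact_force: [-0.7, 0.5, -2.4]
gripper_width: 0.0554
grip_force: 40.0
turn u [ 0.   -0.    0.01] shift u after turn [-0.01 -0.01  0.01] | tcp [ 586.4 -272.7  182.4] F [-0.7  0.5 -2.4] w 0.0554 g 40.0 t 9.90 q1,q7 [ 0.38 -1.51]
```

```bash
python3 -m crank '[[0,0,0.01,0,0,0,-1],[0,0,0.01,0,0,0,-1],[0,0,0,0,0,0,-1]]'; python3 go.py 586 -272 182 -14.3
```

```text
t: 10.28
tcp_pos: [0.5863, -0.2727, 0.1823]
tool_rot: [3.117, -0.389, 0.0]
contact_force: [-2.7, 1.7, 6.3]
gripper_width: 0.0555
grip_force: 40.0
turn u [ 0.   -0.    0.01] shift u after turn [-0.01 -0.01  0.01] | tcp [ 586.3 -272.7  182.3] F [-2.7  1.7  6.3] w 0.0555 g 40.0 t 10.28 q1,q7 [ 0.38 -1.51]
```

```bash
python3 -m crank '[[0,0,0,0,0,0,0.2],[0,0,0,0,0,0,0.6],[0,0,0,0,0,0,0.6],[0,0,-0.2,0,0,0,0.6],[0,0,-0.5,0,0,0,0.6],[0,0,-0.7,0,0,0,0.8],[0,0,-0.5,0,0,0,1],[0,0,0,0,0,0,1]]'; python3 go.py 598 70.6 240 -14.3
```

```text
t: 11.28
tcp_pos: [0.5873, -0.2732, 0.2788]
tool_rot: [3.116, -0.389, 0.008]
contact_force: [0.9, -0.1, 0.0]
gripper_width: 0.088
grip_force: 0.0
turn u [ 0.   -0.03  0.01] shift u after turn [-1.49 -6.72  0.78] | tcp [ 587.3 -273.2  278.8] F [ 0.9 -0.1  0. ] w 0.0880 g 0.0 t 11.28 q1,q7 [ 0.39 -1.5 ]
```

```bash
python3 -m crank '[[-0.05,-0.3,0,0,0,0,1],[-0.15,-0.6,0,0,0,0,1],[-0.17,-0.8,0,0,0,0,1],[-0.17,-0.8,0,0,0,0,1],[-0.17,-0.8,0,0,0,0,1],[-0.17,-0.8,0,0,0,0,1],[-0.17,-0.8,0,0,0,0,1],[-0.17,-0.8,0.1,0,0,0,1],[-0.15,-0.6,0.2,0,0,0,1],[-0.1,-0.4,0.3,0,0,0,1],[-0.02,-0.1,0.1,0,0,0,1],[0,0,0,0,0,0,1],[0,0,0,0,0,0,1]]'; python3 go.py 598 70.6 178 -14.3
```

```text
t: 12.9
tcp_pos: [0.598, 0.0733, 0.2414]
tool_rot: [3.116, -0.393, 0.001]
contact_force: [0.5, -0.8, 1.0]
gripper_width: 0.0879
grip_force: 0.0
turn u [ 0.01 -0.   -0.01] shift u after turn [0.01 0.05 1.27] | tcp [598.   73.3 241.4] F [ 0.5 -0.8  1. ] w 0.0879 g 0.0 t 12.90 q1,q7 [-0.22 -1.97]
```

```bash
python3 -m crank '[[0.01,0.05,0.3,0,0,0,1],[0,0,0.5,0,0,0,1],[0,0,0.3,0,0,0,1],[0,0,0.1,0,0,0,1],[0,0,0,0,0,0,1]]'; python3 go.py 598 70.6 178 -14.3
```

```text
t: 13.52
tcp_pos: [0.5977, 0.0724, 0.1811]
tool_rot: [3.117, -0.389, -0.0]
contact_force: [-0.1, 0.5, 0.6]
gripper_width: 0.0883
grip_force: 0.0
turn u [0.   0.   0.01] shift u after turn [0.02 0.03 0.06] | tcp [597.7  72.4 181.1] F [-0.1  0.5  0.6] w 0.0883 g 0.0 t 13.53 q1,q7 [-0.21 -1.97]
```

```bash
python3 -m crank '[[0.02,0.02,0.06,0,0,0,1],[0,0,0,0,0,0,1],[0,0,0,0,0,0,0.3],[0,0,0,0,0,0,0],[0,0,0,0,0,0,-0.3],[0,0,0,0,0,0,-1],[0,0,0,0,0,0,-1],[0,0,0,0,0,0,-1]]' 40; python3 go.py 598 70.6 178 -14.3
```

```text
t: 14.52
tcp_pos: [0.5982, 0.071, 0.1783]
tool_rot: [3.117, -0.39, -0.001]
contact_force: [-1.5, -2.5, 2.2]
gripper_width: 0.0562
grip_force: 40.0
turn u [0. 0. 0.] shift u after turn [-0.    0.01  0.01] | tcp [598.2  71.  178.3] F [-1.5 -2.5  2.2] w 0.0562 g 40.0 t 14.53 q1,q7 [-0.21 -1.97]
```

```bash
python3 -m crank '[[0,0,-0.1,0,0,0,-1],[0,0,-0.3,0,0,0,-1],[0,0,-0.6,0,0,0,-1],[0,0,-0.6,0,0,0,-1],[0,0,-0.4,0,0,0,-1],[0,0,0,0,0,0,-1]]'; python3 go.py 611.4 -175.3 240 -14.3
python3 - <<'E'
from h import *
p,d=arm.read_camera("scene");cv2.imwrite("pics/s2.png",cv2.resize(p[100:290,90:340],None,fx=3,fy=3,interpolation=2)[:,:,::-1])
E
```

```text
t: 15.28
tcp_pos: [0.599, 0.0717, 0.2803]
tool_rot: [-3.116, 0.389, -0.006]
contact_force: [-0.3, 0.1, -3.6]
gripper_width: 0.0562
grip_force: 40.0
turn u [-0.01 -0.02  0.01] shift u after turn [1.46 4.73 0.81] | tcp [599.   71.7 280.3] F [-0.3  0.1 -3.6] w 0.0562 g 40.0 t 15.28 q1,q7 [-0.22 -1.97]
```

View pics/s2.png

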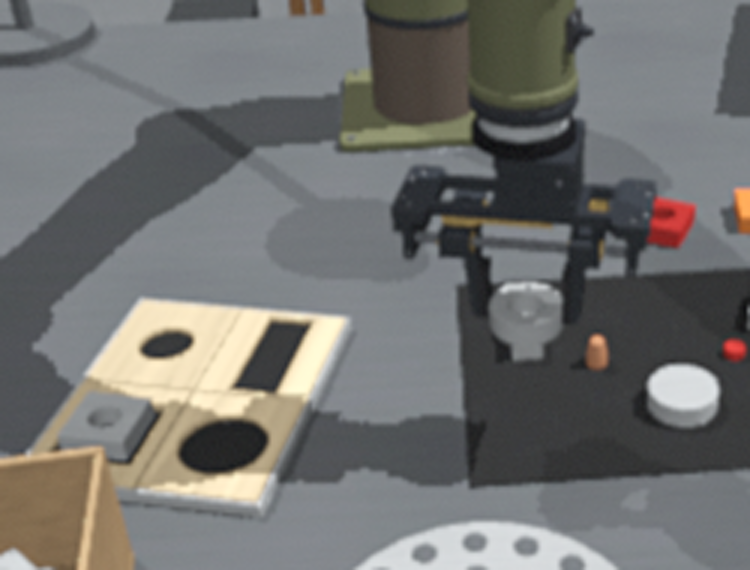

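The plate lies level in the square pocket (crop 108,420). The flange is held centred and level at (525,315). I'll carry it to the round bay.

```bash
python3 -m crank '[[0.1,0.3,0,0,0,0,-1],[0.2,0.6,0,0,0,0,-1],[0.24,0.8,0,0,0,0,-1],[0.24,0.8,0,0,0,0,-1],[0.24,0.8,0,0,0,0,-1],[0.2,0.7,0.1,0,0,0,-1],[0.16,0.5,0.3,0,0,0,-1],[0.08,0.23,0.3,0,0,0,-1],[0,0,0.1,0,0,0,-1],[0,0,0,0,0,0,-1],[0,0,0,0,0,0,-1]]'; python3 go.py 611.4 -175.3 182.3 -14.3
```

```text
t: 16.7
tcp_pos: [0.6114, -0.1742, 0.2386]
tool_rot: [-3.117, 0.385, -0.001]
contact_force: [-1.2, 0.0, -3.0]
gripper_width: 0.0565
grip_force: 40.0
turn u [-0.01 -0.    0.02] shift u after turn [0.01 0.02 1.13] | tcp [ 611.4 -174.2  238.6] F [-1.2  0.  -3. ] w 0.0565 g 40.0 t 16.70 q1,q7 [ 0.22 -1.64]
```

```bash
python3 -m crank '[[0,0.02,0.2,0,0,0,-1],[0,0,0.4,0,0,0,-1],[0,0,0.3,0,0,0,-1],[0,0,0.1,0,0,0,-1],[0,0,0.04,0,0,0,-1],[0,0,0,0,0,0,-1],[0,0,0,0,0,0,-1]]'; python3 go.py 611.4 -175.3 182.3 -14.3
```

```text
t: 17.58
tcp_pos: [0.611, -0.1768, 0.1868]
tool_rot: [3.117, -0.389, 0.002]
contact_force: [-0.1, -0.5, -3.4]
gripper_width: 0.0565
grip_force: 40.0
turn u [ 0.   -0.01  0.01] shift u after turn [ 0.   -0.03  0.09] | tcp [ 611.  -176.8  186.8] F [-0.1 -0.5 -3.4] w 0.0565 g 40.0 t 17.57 q1,q7 [ 0.22 -1.64]
```

```bash
python3 -m crank '[[0,0,0.03,0,0,0,-1],[0,0,0.02,0,0,0,-1],[0,0,0,0,0,0,-1]]'; python3 go.py 611.4 -175.3 182.3 -14.3
```

```text
t: 17.95
tcp_pos: [0.6106, -0.1767, 0.1837]
tool_rot: [3.117, -0.389, -0.0]
contact_force: [-0.3, 0.2, -3.9]
gripper_width: 0.0563
grip_force: 40.0
turn u [0.   0.   0.01] shift u after turn [ 0.01 -0.03  0.03] | tcp [ 610.6 -176.7  183.7] F [-0.3  0.2 -3.9] w 0.0563 g 40.0 t 17.95 q1,q7 [ 0.22 -1.64]
```

```bash
python3 -m crank '[[0,-0.02,0.02,0,0,0,-1],[0,0,0.01,0,0,0,-1],[0,0,0,0,0,0,-1]]'; python3 go.py 611.4 -175.3 182.3 -14.3
```

```text
t: 18.32
tcp_pos: [0.611, -0.1756, 0.1824]
tool_rot: [-3.117, 0.389, -0.0]
contact_force: [-0.0, 0.3, -1.7]
gripper_width: 0.0563
grip_force: 40.0
turn u [-0.   -0.    0.01] shift u after turn [ 0.01 -0.01  0.  ] | tcp [ 611.  -175.6  182.4] F [-0.   0.3 -1.7] w 0.0563 g 40.0 t 18.32 q1,q7 [ 0.22 -1.64]
```

```bash
python3 -m crank '[[0,0,0.01,0,0,0,-1],[0,0,0,0,0,0,-1]]'; python3 go.py 611.4 -175.3 182.3 -14.3
```

```text
t: 18.58
tcp_pos: [0.611, -0.1756, 0.1823]
tool_rot: [-3.117, 0.389, -0.0]
contact_force: [-1.3, 1.5, 4.0]
gripper_width: 0.0565
grip_force: 40.0
turn u [-0.   -0.    0.01] shift u after turn [ 0.01 -0.01 -0.  ] | tcp [ 611.  -175.6  182.3] F [-1.3  1.5  4. ] w 0.0565 g 40.0 t 18.57 q1,q7 [ 0.22 -1.64]
```

```bash
python3 -m crank '[[0,0,0,0,0,0,0.2],[0,0,0,0,0,0,0.6],[0,0,0,0,0,0,0.6],[0,0,-0.2,0,0,0,0.6],[0,0,-0.5,0,0,0,0.6],[0,0,-0.7,0,0,0,0.6],[0,0,-0.5,0,0,0,0.6],[0,0,0,0,0,0,0.6]]'; python3 go.py 602 323 250 -14.3
```

```text
t: 19.58
tcp_pos: [0.6118, -0.1763, 0.2792]
tool_rot: [3.116, -0.39, 0.008]
contact_force: [0.0, 0.1, -0.6]
gripper_width: 0.0705
grip_force: 0.0
turn u [ 0.   -0.03  0.  ] shift u after turn [-2.66 -9.63  0.58] | tcp [ 611.8 -176.3  279.2] F [ 0.   0.1 -0.6] w 0.0705 g 0.0 t 19.57 q1,q7 [ 0.22 -1.64]
```

```bash
python3 -m crank '[[-0.1,-0.3,0,0,0,0,0.6],[-0.15,-0.6,0,0,0,0,0.6],[-0.22,-0.8,0,0,0,0,0.6],[-0.22,-0.8,0,0,0,0,0.6],[-0.22,-0.8,0,0,0,0,0.6],[-0.22,-0.8,0,0,0,0,0.6],[-0.22,-0.8,0,0,0,0,0.6],[-0.22,-0.8,0,0,0,0,0.6],[-0.22,-0.8,0,0,0,0,0.6],[-0.22,-0.8,0,0,0,0,0.6],[-0.22,-0.8,0,0,0,0,0.6],[-0.2,-0.7,0.1,0,0,0,0.6],[-0.17,-0.5,0.2,0,0,0,0.6],[-0.06,-0.2,0.2,0,0,0,0.6],[0,0,0,0,0,0,0.6],[0,0,0,0,0,0,0.6]]'; python3 go.py 602 323 178 -14.3
```

```text
t: 21.58
tcp_pos: [0.5995, 0.3152, 0.2516]
tool_rot: [3.115, -0.393, 0.001]
contact_force: [0.3, -0.4, 0.5]
gripper_width: 0.0704
grip_force: 0.0
turn u [ 0.01 -0.   -0.01] shift u after turn [ 0.01 -0.16  1.47] | tcp [599.5 315.2 251.6] F [ 0.3 -0.4  0.5] w 0.0704 g 0.0 t 21.57 q1,q7 [-0.6  -2.28]
```

```bash
python3 -m crank '[[0.01,-0.16,0.3,0,0,0,0.6],[0,0,0.5,0,0,0,0.6],[0,0,0.4,0,0,0,0.6],[0,0,0.2,0,0,0,0.6],[0,0,0.04,0,0,0,0.6],[0,0,0,0,0,0,0.6],[0,0,0,0,0,0,0.6]]'; python3 go.py 602 323 178 -14.3
```

```text
t: 22.45
tcp_pos: [0.6016, 0.3251, 0.1806]
tool_rot: [-3.117, 0.389, -0.002]
contact_force: [0.7, 0.1, 0.2]
gripper_width: 0.0703
grip_force: 0.0
turn u [-0.01 -0.01  0.01] shift u after turn [0.02 0.04 0.05] | tcp [601.6 325.1 180.6] F [0.7 0.1 0.2] w 0.0703 g 0.0 t 22.45 q1,q7 [-0.6  -2.28]
```

```bash
python3 -m crank '[[0.02,0.04,0.05,0,0,0,0.6],[0,0,0,0,0,0,0.2],[0,0,0,0,0,0,-0.1],[0,0,0,0,0,0,-0.2],[0,0,0,0,0,0,-1],[0,0,0,0,0,0,-1],[0,0,0,0,0,0,-1]]' 30; python3 go.py 602 323 178 -14.3
```

```text
t: 23.32
tcp_pos: [0.6017, 0.3228, 0.1772]
tool_rot: [3.117, -0.389, 0.0]
contact_force: [-0.2, -0.4, 0.2]
gripper_width: 0.0326
grip_force: 30.0
turn u [ 0.   -0.    0.01] shift u after turn [ 0.   -0.01 -0.02] | tcp [601.7 322.8 177.2] F [-0.2 -0.4  0.2] w 0.0326 g 30.0 t 23.32 q1,q7 [-0.6  -2.28]
```

```bash
python3 -m crank '[[0,0,-0.1,0,0,0,-1],[0,0,-0.3,0,0,0,-1],[0,0,-0.6,0,0,0,-1],[0,0,-0.6,0,0,0,-1],[0,0,-0.4,0,0,0,-1],[0,0,0,0,0,0,-1]]'; python3 go.py 470.4 -242.5 240 -14.3
```

```text
t: 24.08
tcp_pos: [0.6023, 0.3231, 0.2793]
tool_rot: [-3.115, 0.389, -0.005]
contact_force: [-0.2, -0.1, -1.4]
gripper_width: 0.0329
grip_force: 30.0
turn u [-0.01 -0.02  0.01] shift u after turn [ 0.24 11.61  0.79] | tcp [602.3 323.1 279.3] F [-0.2 -0.1 -1.4] w 0.0329 g 30.0 t 24.07 q1,q7 [-0.61 -2.29]
```

```bash
python3 -m crank '[[0,0.3,0,0,0,0,-1],[0.02,0.6,0,0,0,0,-1],[0.02,0.8,0,0,0,0,-1],[0.02,0.8,0,0,0,0,-1],[0.02,0.8,0,0,0,0,-1],[0.02,0.8,0,0,0,0,-1],[0.02,0.8,0,0,0,0,-1],[0.02,0.8,0,0,0,0,-1],[0.02,0.8,0,0,0,0,-1],[0.02,0.8,0,0,0,0,-1],[0.02,0.8,0,0,0,0,-1],[0.02,0.8,0,0,0,0,-1],[0.02,0.8,0,0,0,0,-1],[0,0.7,0.1,0,0,0,-1],[0,0.6,0.2,0,0,0,-1],[0,0.4,0.3,0,0,0,-1],[0,0.2,0.2,0,0,0,-1],[0,0,0,0,0,0,-1],[0,0,0,0,0,0,-1]]'; python3 go.py 470.4 -242.5 181.5 -14.3
```

```text
t: 26.45
tcp_pos: [0.4711, -0.2413, 0.2373]
tool_rot: [-3.117, 0.387, -0.0]
contact_force: [0.0, 0.3, -1.6]
gripper_width: 0.0328
grip_force: 30.0
turn u [-0.   -0.    0.02] shift u after turn [-0.01  0.03  1.12] | tcp [ 471.1 -241.3  237.3] F [ 0.   0.3 -1.6] w 0.0328 g 30.0 t 26.45 q1,q7 [ 0.42 -1.55]
```

```bash
python3 -m crank '[[0,0.02,0.2,0,0,0,-1],[0,0,0.4,0,0,0,-1],[0,0,0.3,0,0,0,-1],[0,0,0.1,0,0,0,-1],[0,0,0.04,0,0,0,-1],[0,0,0,0,0,0,-1],[0,0,0,0,0,0,-1]]'; python3 go.py 470.4 -242.5 181.5 -14.3
```

```text
t: 27.32
tcp_pos: [0.4707, -0.2435, 0.1856]
tool_rot: [3.117, -0.389, 0.001]
contact_force: [0.6, -0.5, -1.7]
gripper_width: 0.0329
grip_force: 30.0
turn u [ 0.   -0.01  0.01] shift u after turn [-0.01 -0.02  0.08] | tcp [ 470.7 -243.5  185.6] F [ 0.6 -0.5 -1.7] w 0.0329 g 30.0 t 27.32 q1,q7 [ 0.41 -1.56]
```

```bash
python3 -m crank '[[0,-0.02,0.03,0,0,0,-1],[0,0,0.01,0,0,0,-1],[0,0,0,0,0,0,-1]]'; python3 go.py 470.4 -242.5 181.5 -14.3
```

```text
t: 27.7
tcp_pos: [0.4708, -0.2424, 0.1832]
tool_rot: [3.117, -0.389, 0.0]
contact_force: [-0.0, 0.8, -2.0]
gripper_width: 0.0327
grip_force: 30.0
turn u [ 0.   -0.    0.01] shift u after turn [-0.01  0.    0.03] | tcp [ 470.8 -242.4  183.2] F [-0.   0.8 -2. ] w 0.0327 g 30.0 t 27.70 q1,q7 [ 0.41 -1.56]
```

```bash
python3 -m crank '[[0,0,0.02,0,0,0,-1],[0,0,0.01,0,0,0,-1],[0,0,0,0,0,0,-1]]'; python3 go.py 470.4 -242.5 181.5 -14.3
```

```text
t: 28.08
tcp_pos: [0.4707, -0.2424, 0.1817]
tool_rot: [3.117, -0.389, -0.0]
contact_force: [0.4, -0.1, -1.6]
gripper_width: 0.0324
grip_force: 30.0
turn u [0.   0.   0.01] shift u after turn [-0.01  0.    0.  ] | tcp [ 470.7 -242.4  181.7] F [ 0.4 -0.1 -1.6] w 0.0324 g 30.0 t 28.07 q1,q7 [ 0.41 -1.56]
```

```bash
python3 -m crank '[[0,0,0.01,0,0,0,-1],[0,0,0,0,0,0,-1]]'; python3 go.py 470.4 -242.5 181.5 -14.3
```

```text
t: 28.32
tcp_pos: [0.4708, -0.2424, 0.1812]
tool_rot: [3.117, -0.389, 0.0]
contact_force: [0.1, -1.2, -0.8]
gripper_width: 0.0327
grip_force: 30.0
turn u [ 0.   -0.    0.01] shift u after turn [-0.01  0.   -0.01] | tcp [ 470.8 -242.4  181.2] F [ 0.1 -1.2 -0.8] w 0.0327 g 30.0 t 28.32 q1,q7 [ 0.41 -1.56]
```

```bash
python3 -m crank '[[0,0,0.01,0,0,0,-1],[0,0,0,0,0,0,-1]]'; python3 go.py 470.4 -242.5 181.5 -14.3
```

```text
t: 28.58
tcp_pos: [0.4708, -0.2424, 0.1811]
tool_rot: [3.117, -0.389, 0.0]
contact_force: [-0.2, 1.0, 4.3]
gripper_width: 0.0327
grip_force: 30.0
turn u [ 0.   -0.    0.01] shift u after turn [-0.01  0.   -0.01] | tcp [ 470.8 -242.4  181.1] F [-0.2  1.   4.3] w 0.0327 g 30.0 t 28.57 q1,q7 [ 0.41 -1.56]
```

```bash
python3 -m crank '[[0,0,0,0,0,0,-0.1],[0,0,0,0,0,0,0.25],[0,0,0,0,0,0,0.25],[0,0,-0.2,0,0,0,0.25],[0,0,-0.5,0,0,0,0.25],[0,0,-0.7,0,0,0,0.25],[0,0,-0.5,0,0,-0.5,0.25],[0,0,0,0,0,-0.5,0.25],[0,0,0,0,0,-0.5,0.25],[0,0,0,0,0,0,0.25]]'; python3 go.py 469.6 77.6 240 0.8
```

```text
t: 29.82
tcp_pos: [0.4707, -0.2425, 0.2763]
tool_rot: [3.141, 0.019, 0.001]
contact_force: [0.0, 0.2, 0.1]
gripper_width: 0.0547
grip_force: 0.0
turn u [ 0.   -0.   -0.01] shift u after turn [ 0.07 -6.4   0.73] | tcp [ 470.7 -242.5  276.3] F [0.  0.2 0.1] w 0.0547 g 0.0 t 29.82 q1,q7 [ 0.47 -1.39]
```

```bash
python3 -m crank '[[0,-0.3,0,0,0,0,0.25],[0.01,-0.6,0,0,0,0,0.25],[0.01,-0.8,0,0,0,0,0.25],[0.01,-0.8,0,0,0,0,0.25],[0.01,-0.8,0,0,0,0,0.25],[0.01,-0.8,0,0,0,0,0.25],[0.01,-0.8,0,0,0,0,0.25],[0.01,-0.7,0.1,0,0,0,0.25],[0,-0.5,0.2,0,0,0,0.25],[0,-0.2,0.2,0,0,0,0.25],[0,0,0.2,0,0,0,0.25],[0,0,0,0,0,0,0.25],[0,0,0,0,0,0,0.25]]'; python3 go.py 469.6 77.6 178 0.8
python3 - <<'E'
from h import *
p,d=arm.read_camera("scene");cv2.imwrite("pics/s3.png",cv2.resize(p[100:290,90:340],None,fx=3,fy=3,interpolation=2)[:,:,::-1])
E
```

```text
t: 31.45
tcp_pos: [0.4701, 0.0715, 0.2408]
tool_rot: [3.141, 0.017, -0.0]
contact_force: [-0.9, -0.5, 0.3]
gripper_width: 0.055
grip_force: 0.0
turn u [ 0.    0.   -0.02] shift u after turn [-0.01 -0.12  1.26] | tcp [470.1  71.5 240.8] F [-0.9 -0.5  0.3] w 0.0550 g 0.0 t 31.45 q1,q7 [-0.24 -1.85]
```

View pics/s3.png

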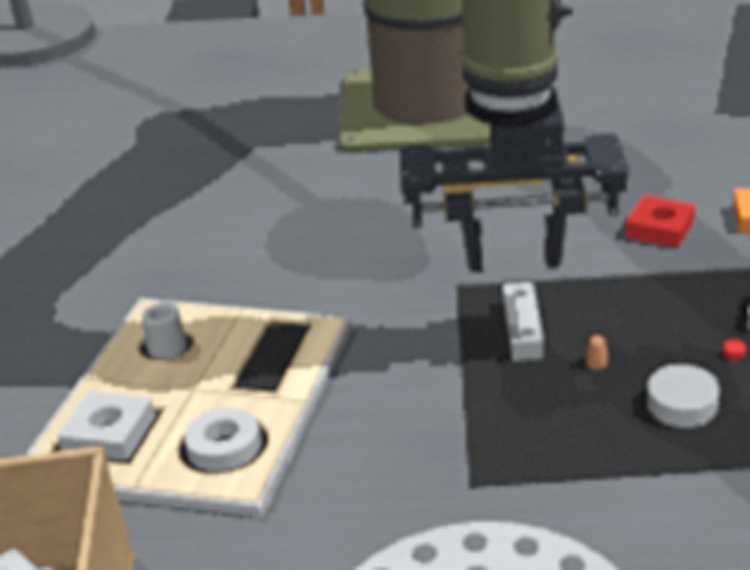

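The plate (108,420), flange (222,437) and collar (165,330) all sit level in their pockets, with the collar upright. The bar at (522,320) lies between the fingers, so I'll take it next.

```bash
python3 -m crank '[[-0.01,-0.12,0.3,0,0,0,0.25],[0,0,0.4,0,0,0,0.25],[0,0,0.3,0,0,0,0.25],[0,0,0.15,0,0,0,0.25],[0,0,0.05,0,0,0,0.25],[0,0,0,0,0,0,0.25],[0,0,0,0,0,0,0.25]]'; python3 go.py 469.6 77.6 178 0.8
```

```text
t: 32.38
tcp_pos: [0.4696, 0.0786, 0.1811]
tool_rot: [-3.141, -0.021, -0.001]
contact_force: [1.2, -0.4, -0.3]
gripper_width: 0.0549
grip_force: 0.0
turn u [-0.   -0.01 -0.  ] shift u after turn [-0.    0.02  0.06] | tcp [469.6  78.6 181.1] F [ 1.2 -0.4 -0.3] w 0.0549 g 0.0 t 32.38 q1,q7 [-0.26 -1.87]
```

```bash
python3 -m crank '[[0,0.02,0.06,0,0,0,0.25],[0,0,0,0,0,0,0],[0,0,0,0,0,0,-0.2],[0,0,0,0,0,0,-0.4],[0,0,0,0,0,0,-1],[0,0,0,0,0,0,-1],[0,0,0,0,0,0,-1]]' 40; python3 go.py 469.6 77.6 178 0.8
```

```text
t: 33.25
tcp_pos: [0.4695, 0.0777, 0.1777]
tool_rot: [-3.142, -0.021, -0.0]
contact_force: [0.0, 0.7, -0.3]
gripper_width: 0.0254
grip_force: 40.0
turn u [-0. -0. -0.] shift u after turn [ 0.    0.   -0.01] | tcp [469.5  77.7 177.7] F [ 0.   0.7 -0.3] w 0.0254 g 40.0 t 33.25 q1,q7 [-0.26 -1.87]
```

```bash
python3 -m crank '[[0,0,-0.1,0,0,0,-1],[0,0,-0.3,0,0,0,-1],[0,0,-0.6,0,0,0,-1],[0,0,-0.6,0,0,0.5,-1],[0,0,-0.4,0,0,0.5,-1],[0,0,0,0,0,0.51,-1],[0,0,0,0,0,0,-1]]'; python3 go.py 495.2 -145.6 240 -14.3
```

```text
t: 34.12
tcp_pos: [0.4692, 0.0776, 0.2786]
tool_rot: [-3.117, 0.391, -0.001]
contact_force: [-0.2, 0.6, -3.6]
gripper_width: 0.0255
grip_force: 40.0
turn u [-0. -0.  0.] shift u after turn [1.61 4.2  0.77] | tcp [469.2  77.6 278.6] F [-0.2  0.6 -3.6] w 0.0255 g 40.0 t 34.12 q1,q7 [-0.28 -2.01]
```

```bash
python3 -m crank '[[0.1,0.3,0,0,0,0,-1],[0.2,0.5,0,0,0,0,-1],[0.3,0.7,0,0,0,0,-1],[0.3,0.8,0,0,0,0,-1],[0.3,0.8,0,0,0,0,-1],[0.2,0.6,0.1,0,0,0,-1],[0.15,0.4,0.3,0,0,0,-1],[0.06,0.1,0.3,0,0,0,-1],[0,0,0.07,0,0,0,-1],[0,0,0,0,0,0,-1],[0,0,0,0,0,0,-1]]'; python3 go.py 495.2 -145.6 182 -14.3
```

```text
t: 35.5
tcp_pos: [0.4957, -0.1447, 0.2395]
tool_rot: [-3.117, 0.389, -0.001]
contact_force: [-0.2, -0.6, -3.5]
gripper_width: 0.0257
grip_force: 40.0
turn u [-0.   -0.    0.01] shift u after turn [-0.01  0.02  1.15] | tcp [ 495.7 -144.7  239.5] F [-0.2 -0.6 -3.5] w 0.0257 g 40.0 t 35.50 q1,q7 [ 0.21 -1.69]
```

```bash
python3 -m crank '[[-0.01,0.02,0.2,0,0,0,-1],[0,0,0.4,0,0,0,-1],[0,0,0.3,0,0,0,-1],[0,0,0.1,0,0,0,-1],[0,0,0.05,0,0,0,-1],[0,0,0,0,0,0,-1],[0,0,0,0,0,0,-1]]'; python3 go.py 495.2 -145.6 182 -14.3
```

```text
t: 36.38
tcp_pos: [0.4949, -0.1467, 0.1871]
tool_rot: [3.117, -0.392, 0.001]
contact_force: [0.7, -1.0, -3.2]
gripper_width: 0.0258
grip_force: 40.0
turn u [ 0. -0. -0.] shift u after turn [ 0.   -0.02  0.1 ] | tcp [ 494.9 -146.7  187.1] F [ 0.7 -1.  -3.2] w 0.0258 g 40.0 t 36.38 q1,q7 [ 0.21 -1.7 ]
```

```bash
python3 -m crank '[[0,-0.02,0.04,0,0,0,-1],[0,0,0.02,0,0,0,-1],[0,0,0,0,0,0,-1]]'; python3 go.py 495.2 -145.6 182 -14.3
```

```text
t: 36.75
tcp_pos: [0.495, -0.1456, 0.1837]
tool_rot: [3.117, -0.392, -0.0]
contact_force: [0.5, -0.0, -2.5]
gripper_width: 0.0257
grip_force: 40.0
turn u [ 0.  0. -0.] shift u after turn [ 0.   -0.    0.03] | tcp [ 495.  -145.6  183.7] F [ 0.5 -0.  -2.5] w 0.0257 g 40.0 t 36.75 q1,q7 [ 0.21 -1.7 ]
```

```bash
python3 -m crank '[[0,0,0.02,0,0,0,-1],[0,0,0.01,0,0,0,-1],[0,0,0,0,0,0,-1]]'; python3 go.py 495.2 -145.6 182 -14.3
```

```text
t: 37.12
tcp_pos: [0.495, -0.1456, 0.1822]
tool_rot: [3.117, -0.392, -0.0]
contact_force: [-0.2, 0.1, -3.8]
gripper_width: 0.0256
grip_force: 40.0
turn u [ 0.  0. -0.] shift u after turn [ 0. -0.  0.] | tcp [ 495.  -145.6  182.2] F [-0.2  0.1 -3.8] w 0.0256 g 40.0 t 37.12 q1,q7 [ 0.21 -1.7 ]
```

```bash
python3 -m crank '[[0,0,0.01,0,0,0,-1],[0,0,0,0,0,0,-1]]'; python3 go.py 495.2 -145.6 182 -14.3
```

```text
t: 37.38
tcp_pos: [0.495, -0.1457, 0.1818]
tool_rot: [3.117, -0.392, 0.0]
contact_force: [0.4, 0.0, -2.9]
gripper_width: 0.0254
grip_force: 40.0
turn u [ 0. -0. -0.] shift u after turn [ 0. -0. -0.] | tcp [ 495.  -145.7  181.8] F [ 0.4  0.  -2.9] w 0.0254 g 40.0 t 37.38 q1,q7 [ 0.21 -1.7 ]
```

```bash
python3 -m crank '[[0,0,0.01,0,0,0,-1],[0,0,0,0,0,0,-1]]'; python3 go.py 495.2 -145.6 182 -14.3
```

```text
t: 37.62
tcp_pos: [0.495, -0.1456, 0.1817]
tool_rot: [3.117, -0.392, 0.001]
contact_force: [-0.4, 0.6, 5.1]
gripper_width: 0.0256
grip_force: 40.0
turn u [ 0. -0. -0.] shift u after turn [ 0.   -0.   -0.01] | tcp [ 495.  -145.6  181.7] F [-0.4  0.6  5.1] w 0.0256 g 40.0 t 37.62 q1,q7 [ 0.21 -1.7 ]
```

```bash
python3 -m crank '[[0,0,0,0,0,0,-0.2],[0,0,0,0,0,0,0.1],[0,0,0,0,0,0,0.1],[0,0,-0.2,0,0,0,0.1],[0,0,-0.5,0,0,0,0.1],[0,0,-0.8,0,0,0,0.1],[0,0,-0.8,0,0,0,0.1],[0,0,-0.8,0,0,0,0.1],[0,-0.4,-0.4,0,0,0,0.1],[0,-0.8,0,0,0,0,0.1],[0,-0.8,0,0,0,0,0.1],[0,-0.8,0,0,0,0,0.1],[0,-0.4,0,0,0,0,0.1],[0,0,0,0,0,0,0.1],[0,0,0,0,0,0,0.1]]'
python3 - <<'E'
from h import *
p,d=arm.read_camera("scene");cv2.imwrite("pics/s4.png",cv2.resize(p[170:290,80:400],None,fx=2.5,fy=2.5,interpolation=2)[:,:,::-1])
p,d=arm.read_camera("top");cv2.imwrite("pics/t4.png",cv2.resize(p[115:235,120:390],None,fx=2.9,fy=2.9,interpolation=2)[:,:,::-1])
P=wz("top",d)
for k,s in dict(plate=(357,160),flange=(325,151),bar=(315,189),collar=(349,198)).items():
    w,r,a=blob("top",(p.min(2)>90)&(np.abs(p[:,:,0].astype(int)-p[:,:,2])<25),s,.047 if k=="collar" else .027); print(k,np.round(w,1),np.round(r[1],1),round(r[2],1))
E
```

```text
t: 39.5
tcp_pos: [0.5342, 0.008, 0.3565]
tool_rot: [3.116, -0.394, -0.0]
contact_force: [-0.8, -0.2, 0.2]
gripper_width: 0.0486
grip_force: 0.0
plate [ 752.2 -119.9] [8.9 9.6] 89.1
flange [ 752.2 -119.9] [8.9 9.6] 89.1
bar [ 752.2 -119.9] [8.9 9.6] 89.1
collar [ 356.5 -419.8] [ 40.8 151.3] 80.9
```

View pics/s4.png

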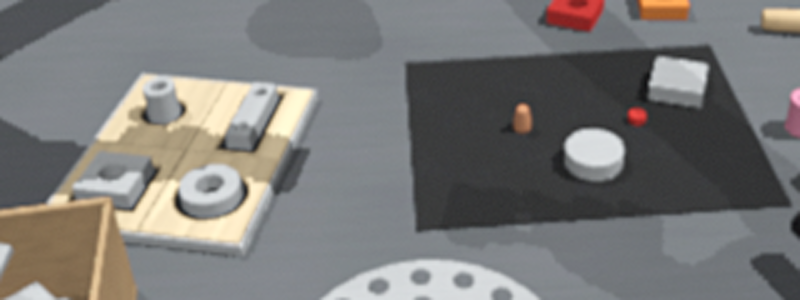

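View pics/t4.png

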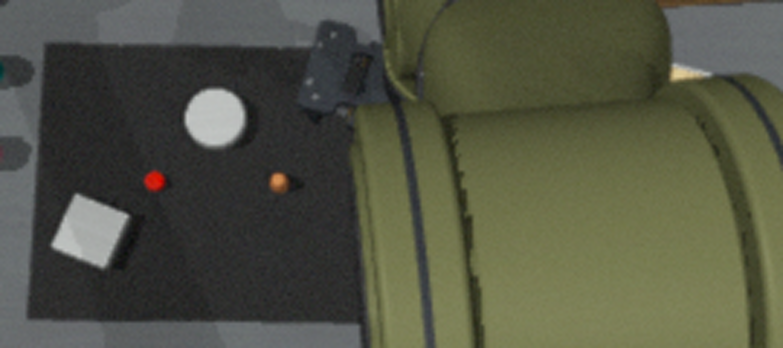

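The scene view shows all four pieces level in their pockets: plate (115,178), flange (212,190), bar (252,115) and collar (160,100). The blanks haven't moved. The arm hides the tray in the top view, but the scene view is clear enough, so I'm handing in.

```bash
python3 -c "
from rig import arm
print(arm.job_done())"
```

```text
the job is handed in; nothing more can be done
None
```

The plate, flange, collar and bar are each set down level in their matching pockets with the collar upright, the two blanks are untouched, and the job was handed in at about 40 s; the final check rests on the scene camera alone, since the arm hid the tray from the top one.

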